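# Scan the green thread spool on the bracelet maker's table

## Task

Pick up the orange-handled label scanner from its cork pad and hold it still and level, with the red window in the underside of its head straight above the label on top of the green thread spool and about 5 cm over it, for two seconds. Do not nudge the green spool out of place. Then lay the scanner back down gently, right way up, in the middle of the cork pad and let go.

Things in the scene. Friction and masses are not known exactly. Their poses are not given: they have to be found in the camera images.
- scanner: Label scanner lying on the pad, 180 mm long along its x, 0.18 kg. Origin: mid-length, level of its underside; z up. Orange handle bar x -90 to 45, 28 wide (y), underside 16 and top 44 mm above origin: pinch it from above across y at x = 0, near its centre of mass. White head x 45 to 90, 64 wide, 46 high, black stripe on top; black heel x -90 to -64, 40 wide, 20 high. It rests on head and heel.
- scanner_window (a point): Centre of the red scan window in the underside of the scanner's head: at x = 67.5, y = 0, z = 0 mm in the scanner's frame. It looks straight down (the scanner's -z).
- green_spool: Green thread spool standing loose and upright, 50 mm in diameter, 60 mm high, green end discs; origin: centre of its underside, z up. Its top disc, 60 mm above the origin, carries a round white label with black bars, centred. It is in any of three places, 90 mm apart in a row, on a fixed 8 mm thick light-wood board beside a blue and a yellow spool of the same size.
- pad: Fixed flat cork pad, 240 mm (its x) by 140 mm (its y), 5 mm thick; origin: centre of its underside on the table. The scanner starts and ends on it; which way it points there is free. Nearby: an amber tumbler 85 mm high on the robot's side between pad and spool board, and a dish of crystals beyond the pad.
Mind the look-alikes: they are no part of the job. What is shaped like the scanner but purple or yellow is not meant.

How it is judged:
By the outcome, as a careful person would: the job done as asked, in the order asked, and still so for the second after the job is handed in, with the robot touching nothing.
It also fails if it takes over 56 s, if anything falls off the work surface, if the arm or the gripper's body presses on something with over 40 N, if the wrist force passes 120 N, or if a joint passes its speed limit or range.

## Robot

A 6-joint arm with a two-finger parallel gripper is mounted at the origin on the work surface. World frame = base frame: x ahead of the robot, y to its left, z up, the work surface at z = 0. Lengths are in mm, angles in rad, forces in N, time in s.
With the tool pointing down it reaches from about 350 to 975 mm from the base axis. Payload 7.1 kg.
Tool frame: the origin (TCP) lies at the very end of the fingers, on their centre line; the grasp point (between the pads) lies ctrl.hold_point_z behind it (ctrl.hold_point_z is the distance from the TCP to the grasp point, in mm); z points along the fingers, y is the line along which they close (so a half turn about z gives the same grasp; the last joint's range is limited). The gripper opens to 88 mm and grips with 3 to 60 N. Pads are 20 mm wide; open, the fingers measure 115 mm over their backs; the gripper's body (75 mm by 178 mm) begins 61 mm behind the grasp point.
Start: joints at [-1.125, 0.423, 1.63, -0, 1.089, -0.019], TCP at [280.166, -558.669, 222.675] pointing down, gripper open.
Joint ranges: [-3, 3], [-0.9, 2.11], [0.09, 2.58], [-1.31, 4.45], [0.11, 2.69], [-2.54, 2.54]. Speed limits (rad/s): [2.39, 2.39, 3.01, 3.14, 3.14, 3.14].

## Interface

Orientations are given as a rotation vector (axis times angle).
In Python, from workcell import ctrl gives the robot as it stands. The module is installed in compiled form; this text tells all that it offers.
- The arm moves only by the shell command python3 -m creep 'ROWS'. ROWS is JSON, a list of rows, each an object with "translation": the shift along the tool's x, y, z in mm, a list of three; "angular": the turn, a rotation vector about the tool's x, y, z in rad, a list of three; "jaw": the opening, from 0 (shut) to 1 (fully open). A call has exactly 8 rows; each row is the pose to reach, as a shift and turn from the pose commanded when the call began, along the tool's axes at that moment; what a row does not reach only later rows make up. A row lasts 1/8 s, in which the tool goes at most 62.5 mm and 10.7 degrees, less where a joint would pass 70% of its speed; a pose out of reach is approached as far as the arm can. A call with a gripper value outside its range is refused whole. The fingers move at their own pace and stop on an object; the grip force is fixed at half the most. Time passes only in rows, so rows that repeat a pose let the fingers close, or fill a call up. It gives the time, the measured TCP pose, the force, the opening and the grip force at its end, in the units of the state.
- ctrl.get_obs(): the state, without advancing time (a new reading comes with each control period).
- ctrl.get_image(name): name is "scene" or "top" or "wrist"; returns the picture (384x512x3 uint8, red, green, blue); there is no depth.
- ctrl.camera_info(name): a dict with "camera_matrix" (3x3 intrinsics, pixels), "world_from_camera" (4x4, takes a point from camera to world coordinates). Camera axes: x right, y up, looking along -z (the intrinsics and any distortion apply to the point x, -y, -z); pixel columns grow to the right and rows downward; lengths in mm; the calibration is good to about 2 mm. A picture is of the moment at which its call begins: read the wrist's pose just before it. camera_info takes no time and is no camera call; for the wrist camera it gives the pose at the moment of the call.
- ctrl.close_job(): hands the job in; it is judged then, once.
Trained networks look in the newest picture that a camera, given by its name, has taken for a name from the list of things; names that differ only in an ending like _2 or _b are one class to them, and where a whole thing is asked for, a point or a joint stands for the part that bears it (a point fixed in the world has none). Each returns a list of dicts, best first, with "score" (0 to 1); they miss things now and then, are a little off and sometimes report something else, mostly with a low value. They report only what shows in the picture. A call takes as long as a camera call. They do not tell look-alikes from the thing itself.
- ctrl.look_for(camera, label): "rect" ([left, top, right, bottom] in pixels, round what is visible of it).
The state is a dict: "t": time; "qpos": joint angles; "qvel": joint speeds; "joint_torque": joint torques, N m; "ee_pos": TCP position; "orientation": TCP orientation; "ft_force": force on the tool from outside, world axes, zero at the start; "moment": the same for the moment, N m; "width": finger opening in mm; "grasp_force": force on a finger pad.
Only numpy, scipy, OpenCV 4.12 (cv2) and the standard library are available. Lean on these libraries where they do the work, as an engineer would, in place of code of your own. Each camera call takes 0.05 s, during which the arm holds its last target. There are 200 camera calls.

## Working session

There is one attempt and no reset: what is moved stays moved. The work goes in short steps, Python scripts to look and compute and a shell command to move; the robot and the scene stay as the last step left them, time stands still between calls to the robot, and variables do not carry over. Pictures are saved under pics/ and viewed, at most 10 in all, crops included, and the job is handed in when it is done.

```bash
mkdir -p pics; python3 - <<'E'
from workcell import ctrl
import cv2,numpy as np
o=ctrl.get_obs();print({k:np.round(v,3) for k,v in o.items()},ctrl.hold_point_z)
ims=[ctrl.get_image(n) for n in("scene","top")]
for n,i in zip(("scene","top"),ims): cv2.imwrite(f"pics/{n}0.png",i[:,:,::-1])
for n in("scene","top"):
  c=ctrl.camera_info(n);print(n,np.round(c["camera_matrix"],1).tolist(),np.round(c["world_from_camera"],3).tolist(),[k for k in c])
  for l in("scanner","green_spool","pad"):
    print(l,[(np.round(d["rect"]).tolist(),round(d["score"],2)) for d in ctrl.look_for(n,l)])
E
```

```text
{'t': np.float64(0.0), 'qpos': array([-1.125,  0.424,  1.631, -0.   ,  1.089, -0.019]), 'qvel': array([ 0.002, -0.001,  0.   , -0.001,  0.   , -0.   ]), 'joint_torque': array([ 3.0000e-03, -5.4462e+01, -2.7367e+01,  6.5000e-02,  2.3000e-02,
       -0.0000e+00]), 'ee_pos': array([ 279.935, -558.191,  221.893]), 'orientation': array([-3.056e+00, -7.230e-01,  1.000e-03]), 'ft_force': array([-0.066,  0.535,  0.613]), 'moment': array([-0.04 , -0.014,  0.011]), 'grasp_force': np.float64(0.0), 'width': np.float64(88.08)} 18.700000000000003
scene [[370.8, 0.0, 250.3], [0.0, 370.8, 189.5], [0.0, 0.0, 1.0]] [[-0.725, -0.596, 0.346, 874.262], [0.689, -0.616, 0.382, 355.173], [-0.014, 0.515, 0.857, 1147.636], [0.0, 0.0, 0.0, 1.0]] ['camera_matrix', 'world_from_camera']
scanner [([142.0, 135.0, 189.0, 165.0], 0.92), ([326.0, 222.0, 350.0, 282.0], 0.66), ([191.0, 90.0, 213.0, 132.0], 0.65), ([231.0, 123.0, 278.0, 147.0], 0.62), ([193.0, 169.0, 229.0, 219.0], 0.55)]
green_spool [([280.0, 287.0, 297.0, 308.0], 0.85)]
pad [([179.0, 164.0, 241.0, 231.0], 0.73)]
top [[477.6, 0.0, 256.3], [0.0, 477.6, 190.1], [0.0, 0.0, 1.0]] [[-0.026, 0.985, -0.171, 165.256], [-1.0, -0.027, -0.001, -133.786], [-0.005, 0.171, 0.985, 1580.956], [0.0, 0.0, 0.0, 1.0]] ['camera_matrix', 'world_from_camera']
scanner [([267.0, 132.0, 301.0, 189.0], 0.84), ([136.0, 184.0, 175.0, 238.0], 0.81), ([340.0, 148.0, 395.0, 174.0], 0.65), ([319.0, 231.0, 346.0, 253.0], 0.64), ([361.0, 210.0, 382.0, 225.0], 0.59)]
green_spool [([144.0, 134.0, 164.0, 153.0], 0.61)]
pad [([254.0, 118.0, 320.0, 201.0], 0.98)]
```

View pics/top0.png

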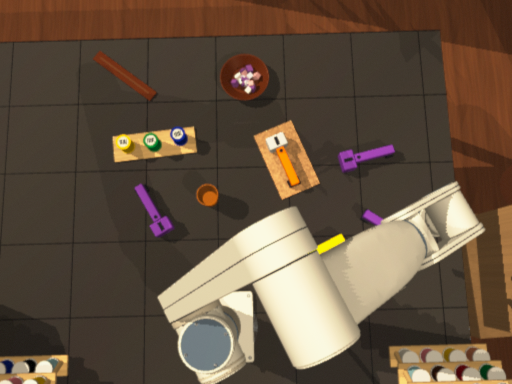

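View pics/scene0.png

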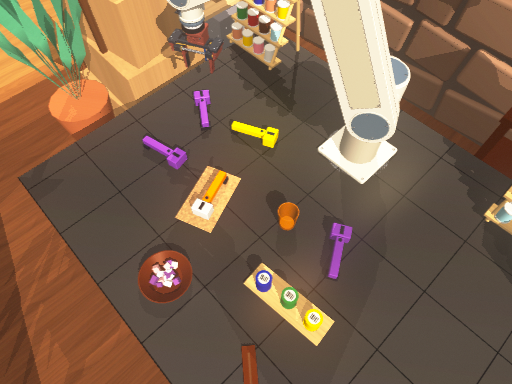

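Candidates in the top view: the orange/white one on the cork pad at (284,160), purple at (150,210), (367,158) and (372,216), and yellow at (330,243). I choose the orange one on the pad. The green spool is the middle one, at (152,142).

```bash
cat > h.py <<'E'
from workcell import ctrl
import cv2,numpy as np
from scipy.spatial.transform import Rotation as R
def ray(c,u,v,z):
    K=c["camera_matrix"];T=np.array(c["world_from_camera"])
    d=np.linalg.inv(K)@[u,v,1];d=T[:3,:3]@(d*[1,-1,-1]);o=T[:3,3]
    return o+d*(z-o[2])/d[2]
def blob(im,lo,hi,roi):
    """largest contour in an RGB picture within HSV range and roi (l,t,r,b)"""
    m=cv2.inRange(cv2.cvtColor(im,cv2.COLOR_RGB2HSV),np.array(lo),np.array(hi))
    k=np.zeros_like(m);k[roi[1]:roi[3],roi[0]:roi[2]]=255
    cs=cv2.findContours(m&k,cv2.RETR_EXTERNAL,cv2.CHAIN_APPROX_NONE)[0]
    return max(cs,key=cv2.contourArea)
E
python3 - <<'E'
from h import *
for n,rs in(("top",((250,115,325,205),(140,128,166,156))),("scene",((175,160,245,235),(275,282,302,310)))):
  im=cv2.imread(f"pics/{n}0.png")[:,:,::-1].copy();c=ctrl.camera_info(n)
  for nm,lo,hi,z,r in(("orange",(8,200,170),(22,255,255),45,rs[0]),("white",(0,0,165),(180,70,255),51,rs[0]),("green",(45,90,30),(90,255,255),60,rs[1])):
    b=blob(im,lo,hi,r);q=cv2.minAreaRect(b)
    print(n,nm,np.round(q[0],1),np.round(q[1],1),np.round(ray(c,*q[0],z)),[np.round(ray(c,*p,z)).tolist()[:2] for p in cv2.boxPoints(q)])
im=cv2.imread("pics/top0.png")[110:210,100:330];cv2.imwrite("pics/crop.png",cv2.resize(im,None,fx=3.4,fy=3.4,interpolation=2))
c=ctrl.camera_info("wrist");T=np.array(c["world_from_camera"]);o=ctrl.get_obs();Rt=R.from_rotvec(o["orientation"]).as_matrix()
print("cam in tool",np.round(Rt.T@(T[:3,3]-o["ee_pos"])),np.round(Rt.T@T[:3,:3],2).tolist(),np.round(c["camera_matrix"]).tolist(),"tool axes",np.round(Rt,2).tolist())
E
```

```text
top orange [287.2 165.6] [39.9  9.2] [ 511. -236.   45.] [[567.0, -198.0], [579.0, -226.0], [455.0, -275.0], [443.0, -247.0]]
top white [275.8 140.6] [12.9 19.4] [ 595. -202.   51.] [[603.0, -164.0], [628.0, -224.0], [587.0, -239.0], [563.0, -179.0]]
top green [152.2 141.8] [18.4 13.4] [600. 206.  60.] [[607.0, 243.0], [639.0, 212.0], [593.0, 169.0], [562.0, 200.0]]
scene orange [214.2 186.9] [ 9.1 33.3] [ 513. -231.   45.] [[575.0, -225.0], [455.0, -272.0], [448.0, -237.0], [567.0, -192.0]]
scene white [202.  208.6] [21.4 15.8] [ 600. -192.   51.] [[638.0, -213.0], [588.0, -242.0], [561.0, -170.0], [611.0, -143.0]]
scene green [289.  297.5] [21. 16.] [607. 215.  60.] [[601.0, 177.0], [567.0, 210.0], [612.0, 251.0], [645.0, 220.0]]
cam in tool [  75.    0. -163.] [[-0.0, 0.96, 0.27], [1.0, 0.0, -0.0], [-0.0, 0.27, -0.96]] [[298.0, 0.0, 259.0], [0.0, 298.0, 191.0], [0.0, 0.0, 1.0]] tool axes [[0.89, 0.45, -0.0], [0.45, -0.89, 0.0], [0.0, -0.0, -1.0]]
```

View pics/crop.png

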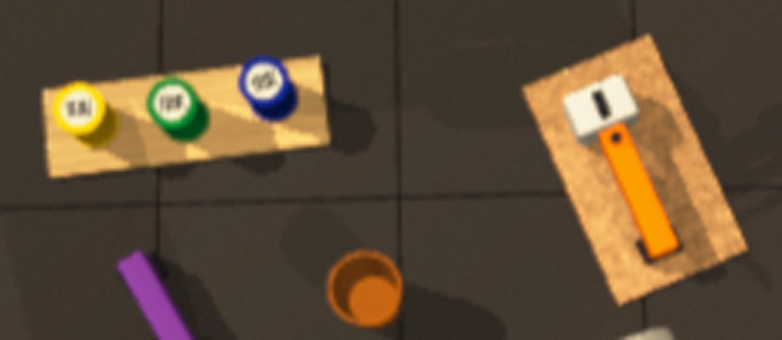

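The crop shows the orange handle with white head and black stripe on cork at about (625,165). The green spool is in the middle, at (175,105). Moving over the scanner for a wrist look.

```bash
python3 -m creep '[{"translation":[25,-12,0],"angular":[0,0,0.01],"jaw":1},{"translation":[80,-39,0],"angular":[0,0,0.02],"jaw":1},{"translation":[140,-68,0],"angular":[0,0,0.04],"jaw":1},{"translation":[196,-95,0],"angular":[0,0,0.06],"jaw":1},{"translation":[252,-122,0],"angular":[0,0,0.08],"jaw":1},{"translation":[308,-149,0],"angular":[0,0,0.09],"jaw":1},{"translation":[350,-170,0],"angular":[0,0,0.09],"jaw":1},{"translation":[373,-180,0],"angular":[0,0,0.09],"jaw":1}]'
cat > m.py <<'E'
from h import *
import sys
o=ctrl.get_obs();c=ctrl.camera_info("wrist");im=ctrl.get_image("wrist");cv2.imwrite(f"pics/{sys.argv[1]}.png",im[:,:,::-1])
Rt=R.from_rotvec(o["orientation"]).as_matrix();print(o["t"],np.round(o["ee_pos"],1),np.round(Rt,3).tolist(),o["width"],o["ft_force"])
for nm,lo,hi,z in(("orange",(8,200,170),(22,255,255),49),("white",(0,0,165),(180,70,255),51),("green",(45,90,30),(90,255,255),68)):
  try:
    q=cv2.minAreaRect(blob(im,lo,hi,(0,0,512,384)))
    print(nm,np.round(q[0]),np.round(q[1]),np.round(ray(c,*q[0],z),1),[np.round(ray(c,*p,z)).tolist()[:2] for p in cv2.boxPoints(q)])
  except ValueError: pass
E
python3 m.py w1
```

```text
t: 1.4
ee_pos: [534.3, -228.3, 222.8]
orientation: [3.086, 0.589, 0.001]
ft_force: [-0.6, 0.4, -0.9]
width: 87.6
grasp_force: 0.0
1.4 [ 534.3 -228.3  222.8] [[0.93, 0.368, 0.0], [0.368, -0.93, 0.0], [0.0, 0.0, -1.0]] 87.64898246846394 [-0.62149463  0.35560112 -0.85868539]
white [258. 114.] [42. 58.] [ 596.3 -203.    51. ] [[605.0, -166.0], [628.0, -224.0], [587.0, -241.0], [564.0, -181.0]]
```

View pics/w1.png

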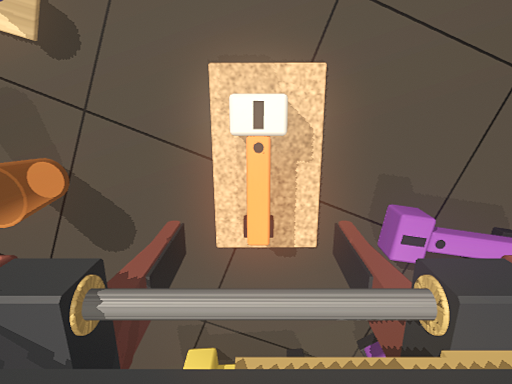

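Wrist view: the scanner is upright with its head at (258,114) and handle running from (258,137) to (258,245). Pad corners are near (208,63), (326,63), (318,248) and (216,248).

```bash
python3 - <<'E'
from h import *
im=cv2.imread("pics/w1.png")[:,:,::-1].copy();c=ctrl.camera_info("wrist")
o=ctrl.get_obs();Rt=R.from_rotvec(o["orientation"]).as_matrix()
h=cv2.cvtColor(im,cv2.COLOR_RGB2HSV)
print(h[180,258],h[225,258],h[180,300],h[100,300])
b=blob(im,(8,165,190),(25,255,255),(235,130,285,246));print(cv2.boundingRect(b))
b=b[:,0];
for v in(160,180,200,220,235):
  s=b[b[:,1]==v][:,0];print(v,s.min(),s.max(),np.round(ray(c,(s.min()+s.max())/2,v,49),1))
b=blob(im,(0,0,150),(180,80,255),(220,85,300,140));q=cv2.boundingRect(b);print("head",q,np.round(ray(c,q[0]+q[2]/2,q[1],51)),np.round(ray(c,q[0]+q[2]/2,q[1]+q[3],51)))
P=[ray(c,*p,5) for p in((208,63),(326,63),(318,248),(216,248))]
# diag intersection
a=np.linalg.solve(np.array([(P[2]-P[0])[:2],-(P[3]-P[1])[:2]]).T,(P[1]-P[0])[:2]);ctr=P[0]+a[0]*(P[2]-P[0])
print("pad",np.round(P).tolist(),np.round(ctr,1),"yaw",np.degrees(np.arctan2(*(P[0]+P[1]-P[2]-P[3])[[1,0]])))
E
```

```text
[ 18 148 255] [ 18 152 255] [ 16 102 245] [ 17 101 238]
(267, 161, 3, 84)Traceback (most recent call last):
  File "<stdin>", line 9, in <module>
    return umr_minimum(a, axis, None, out, keepdims, initial, where)
ValueError: zero-size array to reduction operation minimum which has no identity
```

```bash
python3 - <<'E'
from h import *
im=cv2.imread("pics/w1.png")[:,:,::-1].copy();c=ctrl.camera_info("wrist")
b=blob(im,(8,130,200),(25,255,255),(235,130,285,250));print(cv2.boundingRect(b))
b=b[:,0]
for v in(165,180,200,220,235):
  s=b[b[:,1]==v][:,0];print(v,s.min(),s.max(),np.round(ray(c,(s.min()+s.max())/2,v,49),1))
print("heel end",np.round(ray(c,258,b[:,1].max(),49)))
b=blob(im,(0,0,150),(180,80,255),(220,85,300,140));q=cv2.boundingRect(b);print("head",q,np.round(ray(c,q[0]+q[2]/2,q[1],51)),np.round(ray(c,q[0]+q[2]/2,q[1]+q[3],51)))
P=[ray(c,*p,5) for p in((208,63),(326,63),(318,248),(216,248))]
a=np.linalg.solve(np.array([(P[2]-P[0])[:2],-(P[3]-P[1])[:2]]).T,(P[1]-P[0])[:2]);ctr=P[0]+a[0]*(P[2]-P[0])
print("pad",np.round(P).tolist(),np.round(ctr,1),"yaw",np.degrees(np.arctan2(*(P[0]+P[1]-P[2]-P[3])[[1,0]])))
E
```

```text
(246, 136, 25, 110)
165 246 270 [ 545.1 -222.5   49. ]
180 246 270 [ 528.7 -229.    49. ]
200 246 269 [ 505.9 -237.4   49. ]
220 247 269 [ 482.6 -247.3   49. ]
235 247 269 [ 464.3 -254.5   49. ]
heel end [ 452. -259.   49.]
head (229, 93, 59, 43) [ 618. -194.   51.] [ 576. -211.   51.]
pad [[629.0, -125.0, 5.0], [681.0, -255.0, 5.0], [459.0, -347.0, 5.0], [406.0, -214.0, 5.0]] [ 545.  -234.9    5. ] yaw 22.04629417940496
```

```bash
python3 -m creep '[{"translation":[1,-1,15],"angular":[0,0,0],"jaw":1},{"translation":[1,-1,50],"angular":[0,0,0],"jaw":1},{"translation":[1,-1,90],"angular":[0,0,0],"jaw":1},{"translation":[1,-1,130],"angular":[0,0,0],"jaw":1},{"translation":[1,-1,165],"angular":[0,0,0],"jaw":1},{"translation":[1,-1,190],"angular":[0,0,0],"jaw":1},{"translation":[1,-1,202],"angular":[0,0,0],"jaw":1},{"translation":[1,-1,206],"angular":[0,0,0],"jaw":1}]'
python3 -m creep '[{"translation":[0,0,0],"angular":[0,0,0],"jaw":0.8},{"translation":[0,0,0],"angular":[0,0,0],"jaw":0.6},{"translation":[0,0,0],"angular":[0,0,0],"jaw":0.4},{"translation":[0,0,0],"angular":[0,0,0],"jaw":0.2},{"translation":[0,0,0],"angular":[0,0,0],"jaw":0},{"translation":[0,0,0],"angular":[0,0,0],"jaw":0},{"translation":[0,0,0],"angular":[0,0,0],"jaw":0},{"translation":[0,0,0],"angular":[0,0,0],"jaw":0}]'
```

```text
t: 2.45
ee_pos: [532.7, -229.8, 15.9]
orientation: [-3.086, -0.584, 0.002]
ft_force: [0.3, 0.2, 0.2]
width: 87.6
grasp_force: 0.0
t: 3.45
ee_pos: [533.3, -229.1, 16.7]
orientation: [-3.086, -0.585, 0.0]
ft_force: [-1.1, 1.9, 2.0]
width: 27.8
grasp_force: 30.0
```

```bash
python3 -m creep '[{"translation":[0,0,-8],"angular":[0,0,0],"jaw":0},{"translation":[0,0,-25],"angular":[0,0,0],"jaw":0},{"translation":[0,0,-55],"angular":[0,0,0],"jaw":0},{"translation":[0,0,-90],"angular":[0,0,0],"jaw":0},{"translation":[0,0,-120],"angular":[0,0,0],"jaw":0},{"translation":[0,0,-142],"angular":[0,0,0],"jaw":0},{"translation":[0,0,-155],"angular":[0,0,0],"jaw":0},{"translation":[0,0,-160],"angular":[0,0,0],"jaw":0}]'
python3 m.py w2
```

```text
t: 4.45
ee_pos: [533.7, -229.4, 177.8]
orientation: [3.086, 0.585, 0.002]
ft_force: [0.8, 0.4, -2.2]
width: 27.4
grasp_force: 30.0
4.45 [ 533.7 -229.4  177.8] [[0.931, 0.366, 0.001], [0.366, -0.931, -0.001], [0.001, 0.001, -1.0]] 27.430143877219447 [ 0.76256336  0.42418952 -2.24618318]
white [258. 122.] [105. 151.] [ 590.7 -207.    51. ] [[609.0, -127.0], [659.0, -254.0], [571.0, -295.0], [516.0, -156.0]]
```

View pics/w2.png

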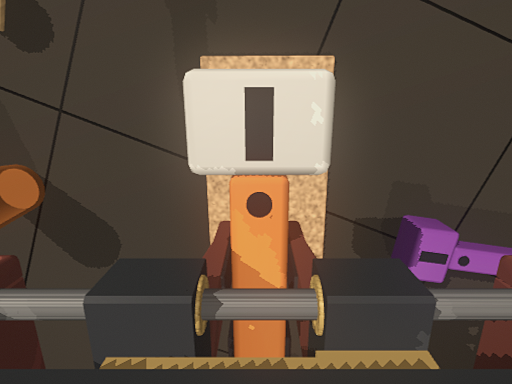

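Held squarely: white head at (259,120), stripe at (259,124), handle between the fingers. Now I check pitch and offset by projecting a level model into the picture, and look at the spool with the top camera.

```bash
cat > fit.py <<'E'
from h import *
from scipy.optimize import least_squares
def proj(c,P):
    T=np.array(c["world_from_camera"]);p=(np.asarray(P)-T[:3,3])@T[:3,:3]*[1,-1,-1]
    q=p@np.array(c["camera_matrix"]).T;return q[:,:2]/q[:,2:]
im=cv2.imread("pics/w2.png")[:,:,::-1].copy();c=ctrl.camera_info("wrist")
o=ctrl.get_obs();Rt=R.from_rotvec(o["orientation"]).as_matrix();p=o["ee_pos"]
def model(P,s): # scanner pts -> px ; s: tool x of scanner origin, lateral, z, pitch, yaw
    M=Rt@R.from_euler("zy",[s[4],s[3]]).as_matrix()@np.diag([1,-1,-1])
    return proj(c,(M@np.array(P).T).T+p+Rt@[s[0],s[1],s[2]])
h=cv2.cvtColor(im,cv2.COLOR_RGB2HSV);m=((h[:,:,1]<70)&(h[:,:,2]>140)).astype(np.uint8)*255
m=m.copy();b=blob(im,(0,0,140),(180,70,255),(170,50,350,185));print("head",cv2.boundingRect(b))
d=blob(im,(0,0,0),(180,255,110),(235,80,285,166));print("stripe",cv2.boundingRect(d),cv2.minAreaRect(d))
for v in(80,90,110,130,150,158): s=b[b[:,0,1]==v][:,0,0];print(v,s.min(),s.max())
E
cat fit.py > f1.py; cat >> f1.py <<'E'
for pit in(-.05,0,.05): print(pit,np.round(model([[90,32,46],[90,-32,46],[45,-32,46],[45,32,46],[45,32,0],[90,32,0],[67.5,0,46],[45,14,44],[45,-14,44],[0,14,44],[0,-14,44]],[0,0,11.3,pit,0]),0).tolist())
it=ctrl.get_image("top");cv2.imwrite("pics/top1.png",it[:,:,::-1]);ct=ctrl.camera_info("top");isc=ctrl.get_image("scene");cs=ctrl.camera_info("scene")
for n,im_,cc,r in(("top",it,ct,(138,126,168,158)),("scene",isc,cs,(272,280,305,312))):
  g=blob(im_,(45,90,30),(90,255,255),r);x,y,w,hh=cv2.boundingRect(g)
  m=cv2.inRange(cv2.cvtColor(im_,cv2.COLOR_RGB2HSV),np.array((0,0,140)),np.array((180,80,255)))[y:y+hh,x:x+w]
  k=cv2.findNonZero(m)[:,0]+[x,y];q=(k.min(0)+k.max(0))/2;print(n,(x,y,w,hh),"label",k.min(0),k.max(0),np.round(ray(cc,*q,68),1))
E
python3 f1.py
```

```text
head (183, 69, 152, 106)
stripe (245, 87, 29, 74) ((259.0, 123.49998474121094), (27.999996185302734, 72.99998474121094), 0.0)
80 183 334
90 183 333
110 185 332
130 186 331
150 187 330
158 188 329
-0.05 [[181.0, 63.0], [336.0, 63.0], [330.0, 171.0], [187.0, 171.0], [205.0, 159.0], [201.0, 79.0], [258.0, 119.0], [227.0, 170.0], [289.0, 170.0], [230.0, 262.0], [287.0, 262.0]]
0 [[178.0, 67.0], [338.0, 67.0], [331.0, 177.0], [186.0, 177.0], [204.0, 159.0], [200.0, 78.0], [258.0, 125.0], [227.0, 176.0], [290.0, 176.0], [230.0, 266.0], [287.0, 266.0]]
0.05 [[176.0, 72.0], [341.0, 72.0], [332.0, 183.0], [185.0, 183.0], [203.0, 160.0], [198.0, 77.0], [258.0, 131.0], [227.0, 182.0], [290.0, 182.0], [230.0, 270.0], [287.0, 270.0]]
top (143, 133, 18, 18) label [145 135] [155 145] [604.  211.5  68. ]
scene (281, 287, 17, 22) label [284 290] [295 301] [603.5 212.9  68. ]
```

```bash
cat fit.py > f2.py; cat >> f2.py <<'E'
obs=np.array([[182.4,69],[335.7,69],[329,175],[189,175]])
X=[[90,32,46],[90,-32,46],[45,-32,46],[45,32,46]]
for fz in(0,1):
  f=lambda s:(model(X,[s[0],s[1],11.3 if fz else s[4],s[2],s[3]])-obs).ravel()
  r=least_squares(f,[0,0,0,0]+([] if fz else [11.3]));print(np.round(r.x,3),np.round(r.fun,1))
E
python3 f2.py|tail -4; python3 - <<'E'
from workcell import ctrl
import numpy as np
for i in range(3): ctrl.get_image("wrist");o=ctrl.get_obs();print(np.round(o["moment"],3),np.round(o["ft_force"],2),np.round(o["ee_pos"],1))
E
```

```text
150 187 330
158 188 329
[-8.7700e-01  3.4300e-01 -1.4000e-02  0.0000e+00  1.5391e+01] [-0.1  0.1  0.1  0.1  0.1 -0.1 -0.1 -0.1]
[-3.021  0.342 -0.069  0.   ] [ 0.4 -0.  -0.5  0.   1.   0.1 -0.9  0. ]
[0.062 0.    0.045] [-1.31 -0.58 -1.83] [ 533.  -229.1  175.9]
[-0.01   0.047  0.002] [ 0.68 -0.14 -0.81] [ 532.9 -229.   175.7]
[ 0.017 -0.016  0.015] [-0.01 -0.49 -1.77] [ 533.  -229.   175.7]
```

```bash
python3 -m creep '[{"translation":[2,-8,0],"angular":[0,0,0],"jaw":0},{"translation":[6,-26,0],"angular":[0,0,0],"jaw":0},{"translation":[12,-50,0],"angular":[0,0,0],"jaw":0},{"translation":[19,-78,0],"angular":[0,0,0],"jaw":0},{"translation":[26,-106,0],"angular":[0,0,0],"jaw":0},{"translation":[33,-134,0],"angular":[0,0,0],"jaw":0},{"translation":[40,-162,0],"angular":[0,0,0],"jaw":0},{"translation":[47,-190,0],"angular":[0,0,0],"jaw":0}]'
python3 -m creep '[{"translation":[7,-28,0],"angular":[0,0,0],"jaw":0},{"translation":[14,-56,0],"angular":[0,0,0],"jaw":0},{"translation":[21,-84,0],"angular":[0,0,0],"jaw":0},{"translation":[28,-112,0],"angular":[0,0,0],"jaw":0},{"translation":[35,-140,0],"angular":[0,0,0],"jaw":0},{"translation":[41,-166,0],"angular":[0,0,0],"jaw":0},{"translation":[45,-184,0],"angular":[0,0,0],"jaw":0},{"translation":[47,-192,0],"angular":[0,0,0],"jaw":0}]'
python3 m.py w3
```

```text
t: 5.75
ee_pos: [506.8, -33.3, 176.7]
orientation: [-3.086, -0.586, 0.0]
ft_force: [0.6, -0.0, -2.5]
width: 27.7
grasp_force: 30.0
t: 6.75
ee_pos: [480.5, 161.7, 176.7]
orientation: [3.086, 0.588, -0.0]
ft_force: [-1.2, 0.2, -3.1]
width: 27.8
grasp_force: 30.0
6.75 [480.5 161.7 176.7] [[0.93, 0.367, -0.0], [0.367, -0.93, -0.0], [-0.0, 0.0, -1.0]] 27.832944916470172 [-1.18866646  0.21878721 -3.09364289]
white [258. 121.] [104. 151.] [537.8 184.4  51. ] [[555.0, 264.0], [605.0, 138.0], [519.0, 97.0], [464.0, 235.0]]
green [258.  34.] [67. 59.] [603.5 211.2  68. ] [[617.0, 242.0], [635.0, 198.0], [589.0, 179.0], [570.0, 225.0]]
```

View pics/w3.png

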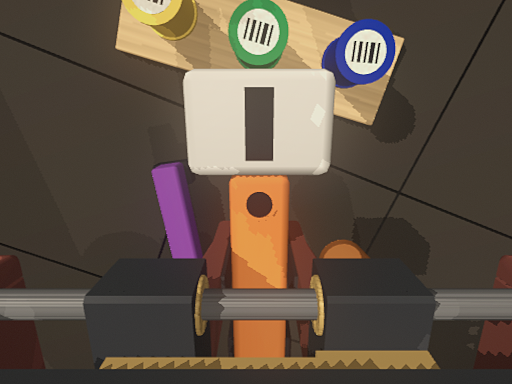

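The wrist view shows the green spool's label at (258,32), centred ahead of the head, with yellow to the left and blue to the right. It puts the label at about (605,212) mm, agreeing with the other cameras. So: 67 mm forward, then 46 down, then hold.

```bash
python3 -m creep '[{"translation":[4,0,0],"angular":[0,0,0],"jaw":0},{"translation":[13,0,0],"angular":[0,0,0],"jaw":0},{"translation":[25,-1,0],"angular":[0,0,0],"jaw":0},{"translation":[38,-1,0],"angular":[0,0,0],"jaw":0},{"translation":[50,-1,0],"angular":[0,0,0],"jaw":0},{"translation":[60,-1,0],"angular":[0,0,0],"jaw":0},{"translation":[65,-1,0],"angular":[0,0,0],"jaw":0},{"translation":[67,-1,0],"angular":[0,0,0],"jaw":0}]'
python3 -m creep '[{"translation":[0,0,3],"angular":[0,0,0],"jaw":0},{"translation":[0,0,9],"angular":[0,0,0],"jaw":0},{"translation":[0,0,17],"angular":[0,0,0],"jaw":0},{"translation":[0,0,26],"angular":[0,0,0],"jaw":0},{"translation":[0,0,34],"angular":[0,0,0],"jaw":0},{"translation":[0,0,41],"angular":[0,0,0],"jaw":0},{"translation":[0,0,45],"angular":[0,0,0],"jaw":0},{"translation":[0,0,46],"angular":[0,0,0],"jaw":0}]'
python3 - <<'E'
from h import *
o=ctrl.get_obs();print(np.round(o["ee_pos"],1),np.round(o["qpos"],2))
M=R.from_rotvec(o["orientation"]).as_matrix()
print("window",np.round(o["ee_pos"]+M@[67.5,0,11.3],1),"target 605 212 118")
ims=[]
for n,(l,t,r,b) in(("scene",(225,230,345,330)),("top",(100,80,230,190))):
  im=ctrl.get_image(n);ims.append(cv2.resize(im[t:b,l:r,::-1],(390,330),interpolation=2))
cv2.imwrite("pics/hold.png",np.hstack(ims))
E
```

```text
t: 7.8
ee_pos: [543.2, 186.1, 176.5]
orientation: [3.087, 0.585, -0.001]
ft_force: [-0.5, 0.1, -2.0]
width: 28.1
grasp_force: 30.0
t: 8.8
ee_pos: [543.0, 186.1, 130.4]
orientation: [3.087, 0.585, -0.001]
ft_force: [-0.5, 0.5, -2.4]
width: 27.6
grasp_force: 30.0
[543.  186.1 130.4] [0.31 0.47 1.81 0.   0.86 1.51]
window [605.8 210.8 119.1] target 605 212 118
```

View pics/hold.png

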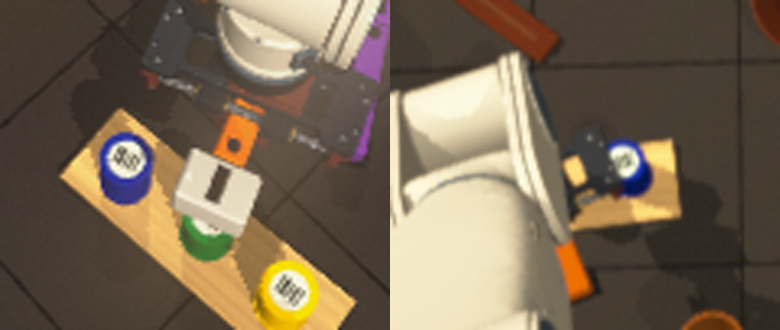

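The head sits over the green spool at the commanded height, and the spool is in place between blue and yellow. Holding for 3 s.

```bash
for i in 1 2 3; do python3 -m creep '[{"translation":[0,0,0],"angular":[0,0,0],"jaw":0},{"translation":[0,0,0],"angular":[0,0,0],"jaw":0},{"translation":[0,0,0],"angular":[0,0,0],"jaw":0},{"translation":[0,0,0],"angular":[0,0,0],"jaw":0},{"translation":[0,0,0],"angular":[0,0,0],"jaw":0},{"translation":[0,0,0],"angular":[0,0,0],"jaw":0},{"translation":[0,0,0],"angular":[0,0,0],"jaw":0},{"translation":[0,0,0],"angular":[0,0,0],"jaw":0}]' | grep -A1 -E "^t|ee_pos"; done
python3 -m creep '[{"translation":[0,0,-3],"angular":[0,0,0],"jaw":0},{"translation":[0,0,-10],"angular":[0,0,0],"jaw":0},{"translation":[0,0,-20],"angular":[0,0,0],"jaw":0},{"translation":[0,0,-31],"angular":[0,0,0],"jaw":0},{"translation":[0,0,-41],"angular":[0,0,0],"jaw":0},{"translation":[0,0,-49],"angular":[0,0,0],"jaw":0},{"translation":[0,0,-54],"angular":[0,0,0],"jaw":0},{"translation":[0,0,-55],"angular":[0,0,0],"jaw":0}]'
```

```text
t: 9.9
ee_pos: [543.1, 186.1, 130.7]
orientation: [-3.087, -0.585, 0.0]
t: 10.9
ee_pos: [543.1, 186.1, 130.7]
orientation: [3.087, 0.585, -0.0]
t: 11.9
ee_pos: [543.1, 186.1, 130.7]
orientation: [-3.087, -0.585, -0.0]
t: 12.9
ee_pos: [543.2, 186.1, 186.0]
orientation: [-3.087, -0.585, -0.001]
ft_force: [0.8, 0.2, -2.6]
width: 28.3
grasp_force: 30.0
```

```bash
python3 -m creep '[{"translation":[-4,9,0],"angular":[0,0,0],"jaw":0},{"translation":[-11,28,0],"angular":[0,0,0],"jaw":0},{"translation":[-21,53,0],"angular":[0,0,0],"jaw":0},{"translation":[-32,82,0],"angular":[0,0,0],"jaw":0},{"translation":[-43,111,0],"angular":[0,0,0],"jaw":0},{"translation":[-54,140,0],"angular":[0,0,0],"jaw":0},{"translation":[-65,168,0],"angular":[0,0,0],"jaw":0},{"translation":[-76,196,0],"angular":[0,0,0],"jaw":0}]'
python3 -m creep '[{"translation":[-11,28,0],"angular":[0,0,0],"jaw":0},{"translation":[-22,56,0],"angular":[0,0,0],"jaw":0},{"translation":[-33,85,0],"angular":[0,0,0],"jaw":0},{"translation":[-44,114,0],"angular":[0,0,0],"jaw":0},{"translation":[-55,143,0],"angular":[0,0,0],"jaw":0},{"translation":[-66,170,0],"angular":[0,0,0],"jaw":0},{"translation":[-74,189,0],"angular":[0,0,0],"jaw":0},{"translation":[-77,196,0],"angular":[0,0,0],"jaw":0}]'
python3 -m creep '[{"translation":[0,0,8],"angular":[0,0,0],"jaw":0},{"translation":[0,0,28],"angular":[0,0,0],"jaw":0},{"translation":[0,0,56],"angular":[0,0,0],"jaw":0},{"translation":[0,0,88],"angular":[0,0,0],"jaw":0},{"translation":[0,0,116],"angular":[0,0,0],"jaw":0},{"translation":[0,0,138],"angular":[0,0,0],"jaw":0},{"translation":[0,0,149],"angular":[0,0,0],"jaw":0},{"translation":[0,0,152],"angular":[0,0,0],"jaw":0}]'
```

```text
t: 13.9
ee_pos: [543.4, -26.4, 185.4]
orientation: [3.087, 0.584, -0.001]
ft_force: [0.2, -1.5, -1.9]
width: 27.9
grasp_force: 30.0
t: 14.9
ee_pos: [543.6, -236.2, 185.5]
orientation: [-3.087, -0.583, 0.001]
ft_force: [0.3, -0.2, -2.9]
width: 27.5
grasp_force: 30.0
t: 15.9
ee_pos: [544.0, -234.0, 33.0]
orientation: [-3.086, -0.586, 0.001]
ft_force: [0.5, 0.4, -1.5]
width: 27.9
grasp_force: 30.0
```

```bash
python3 -m creep '[{"translation":[0,0,3],"angular":[0,0,0],"jaw":0},{"translation":[0,0,6],"angular":[0,0,0],"jaw":0},{"translation":[0,0,9],"angular":[0,0,0],"jaw":0},{"translation":[0,0,11],"angular":[0,0,0],"jaw":0},{"translation":[0,0,13],"angular":[0,0,0],"jaw":0},{"translation":[0,0,14],"angular":[0,0,0],"jaw":0},{"translation":[0,0,15],"angular":[0,0,0],"jaw":0},{"translation":[0,0,15],"angular":[0,0,0],"jaw":0}]'
```

```text
t: 16.9
ee_pos: [544.2, -234.7, 18.6]
orientation: [-3.087, -0.585, 0.0]
ft_force: [0.0, -0.3, -1.9]
width: 27.9
grasp_force: 30.0
```

```bash
python3 -m creep '[{"translation":[0,0,0.3],"angular":[0,0,0],"jaw":0},{"translation":[0,0,0.6],"angular":[0,0,0],"jaw":0},{"translation":[0,0,0.9],"angular":[0,0,0],"jaw":0},{"translation":[0,0,1.2],"angular":[0,0,0],"jaw":0},{"translation":[0,0,1.4],"angular":[0,0,0],"jaw":0},{"translation":[0,0,1.6],"angular":[0,0,0],"jaw":0},{"translation":[0,0,1.8],"angular":[0,0,0],"jaw":0},{"translation":[0,0,1.8],"angular":[0,0,0],"jaw":0}]'
```

```text
t: 17.9
ee_pos: [544.2, -234.7, 16.8]
orientation: [-3.087, -0.585, 0.0]
ft_force: [0.1, -1.0, -2.6]
width: 27.7
grasp_force: 30.0
```

```bash
python3 -m creep '[{"translation":[0,0,0.2],"angular":[0,0,0],"jaw":0},{"translation":[0,0,0.4],"angular":[0,0,0],"jaw":0},{"translation":[0,0,0.6],"angular":[0,0,0],"jaw":0},{"translation":[0,0,0.8],"angular":[0,0,0],"jaw":0},{"translation":[0,0,0.8],"angular":[0,0,0],"jaw":0},{"translation":[0,0,0.8],"angular":[0,0,0],"jaw":0},{"translation":[0,0,0.8],"angular":[0,0,0],"jaw":0},{"translation":[0,0,0.8],"angular":[0,0,0],"jaw":0}]'
```

```text
t: 18.9
ee_pos: [544.3, -234.7, 16.7]
orientation: [3.087, 0.585, 0.0]
ft_force: [-2.2, 0.1, 5.3]
width: 27.8
grasp_force: 30.0
```

Contact (5 N up). Releasing, then retreating straight up.

```bash
python3 -m creep '[{"translation":[0,0,0],"angular":[0,0,0],"jaw":0.4},{"translation":[0,0,0],"angular":[0,0,0],"jaw":0.5},{"translation":[0,0,0],"angular":[0,0,0],"jaw":0.6},{"translation":[0,0,0],"angular":[0,0,0],"jaw":0.7},{"translation":[0,0,0],"angular":[0,0,0],"jaw":0.8},{"translation":[0,0,0],"angular":[0,0,0],"jaw":0.9},{"translation":[0,0,0],"angular":[0,0,0],"jaw":0.9},{"translation":[0,0,0],"angular":[0,0,0],"jaw":0.9}]'
python3 -m creep '[{"translation":[0,0,-8],"angular":[0,0,0],"jaw":0.9},{"translation":[0,0,-30],"angular":[0,0,0],"jaw":0.9},{"translation":[0,0,-65],"angular":[0,0,0],"jaw":0.9},{"translation":[0,0,-105],"angular":[0,0,0],"jaw":0.9},{"translation":[0,0,-145],"angular":[0,0,0],"jaw":0.9},{"translation":[0,0,-180],"angular":[0,0,0],"jaw":0.9},{"translation":[0,0,-200],"angular":[0,0,0],"jaw":0.9},{"translation":[0,0,-206],"angular":[0,0,0],"jaw":0.9}]'
python3 m.py w4
```

```text
t: 19.9
ee_pos: [544.2, -234.7, 16.1]
orientation: [-3.087, -0.585, 0.0]
ft_force: [0.3, 0.5, -0.3]
width: 78.9
grasp_force: 0.0
t: 20.9
ee_pos: [544.8, -235.0, 224.0]
orientation: [3.085, 0.585, 0.004]
ft_force: [-0.2, 0.1, -0.6]
width: 78.6
grasp_force: 0.0
20.9 [ 544.8 -235.   224. ] [[0.931, 0.366, 0.003], [0.366, -0.931, -0.001], [0.002, 0.002, -1.0]] 78.63584979541072 [-0.21465418  0.10370439 -0.55808511]
white [258. 114.] [41. 58.] [ 607.8 -209.9   51. ] [[616.0, -173.0], [639.0, -231.0], [599.0, -248.0], [576.0, -188.0]]
```

View pics/w4.png

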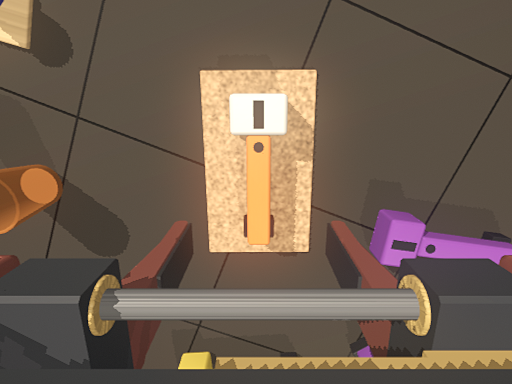

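The scanner lies upright at (258,170) in the middle of the pad. A last numeric check of the spool, then hand in.

```bash
python3 - <<'E'
from h import *
im=ctrl.get_image("scene");print(cv2.boundingRect(blob(im,(45,90,30),(90,255,255),(272,280,305,312))),"was (281,287,17,22)")
print(ctrl.close_job())
E
```

```text
(281, 287, 17, 22) was (281,287,17,22)
the job is handed in; nothing more can be done
None
```

The job is done and handed in at about 21 s: the scanner was held still about 5 cm above the green spool's label for 3 s, the spool did not move, and the scanner is back upright in the middle of the cork pad with the gripper open and clear.

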